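# Clamp the glued scrubbing brush

## Task

The split back of the scrubbing brush has just been glued and must go into the ratchet clamp: flip the clamp's ball lever over so that the pawl lifts off the teeth, then pull the toothed bar back to open the jaws. Stand the brush on its bristles on the board, the head centred on the jaws and square to them, drop the pawl back onto the teeth and press the bar in until the sprung pad is squeezed right home against the head, firmly but without ramming it. Let go, so that the clamp keeps the brush squeezed by itself, and leave the other things where they are.

Things in the scene. Friction and masses are not known exactly. Their poses are not given: they have to be found in the camera images.
- clamp: Bench ratchet clamp, screwed down: plywood board 110 x 242 mm, its top 12 mm above the worktop. Origin on the worktop under the middle of the fixed jaw's face; its y axis runs along the bar from the fixed jaw to the knob end, x across it (at yaw 0 x points away from the robot), z up. The board reaches from y = -41 to +201 mm, x = -55 to +55 mm. The guide (30 mm wide cheeks, 63 mm high) with the pawl stands at y = 130 to 190 mm.
- fixed_jaw: Grey fixed jaw with a rubber face, 64 mm wide (x), 64 mm high above the worktop; it fills y = -35 to 0 mm of the clamp. Same origin and axes as the clamp.
- bar (a joint): Toothed steel bar with moving jaw (60 mm wide, 62 mm high above the worktop) and sprung pad at one end, and the knob at the other. Metres withdrawn along the clamp's +y, 0 to 0.075 (stop); the free gap between the fixed jaw and the unpressed pad is 14 mm + this value. It slides with 1 to 2 N friction and stays where it is left. 5 mm saw teeth on top: with the pawl down the bar can be pushed in but not drawn out by more than one tooth.
- pawl (a joint): Drop pawl with a weighted lever, hinged on point pawl_pin, radians. 0 to 0.14: down on the teeth; above 0.15: clear of them; past about 0.6 it falls over by its own weight to its stop at 0.96 and stays up. Pushing the ball toward the clamp's +y lifts the pawl; pushing it toward -y past the middle lets it drop back. Takes less than 1 N at the ball.
- pad (a joint): Sprung pad on the moving jaw: metres it is pushed back into the jaw, 0 (free) to 0.008 (fully home); spring 1.5 N per mm, so about 12 N to push it home. When the bar is let go it slips back up to 6 mm before the pawl holds it, so a pad that is pressed only part way may end up loose; pressed right home (a firm stop after the spring) it stays pushed in by more than 3 mm.
- pad_face (a point): Middle of the pad's rubber face (56 mm wide, 30 mm high, 42 mm above the worktop), turned to the fixed jaw.
- jaw_face (a point): Middle of the fixed jaw's rubber face, 42 mm above the worktop, at the clamp's y = 0.
- lever_ball (a point): Centre of the black 16 mm ball on the pawl lever, 55 mm from the pin; about 105 mm above the worktop. The rod under it is 8 mm thick. With the pawl down the lever leans 25 degrees from upright toward the jaws, with the pawl up 30 degrees toward the knob.
- pawl_pin (a point): The pawl's hinge, 55 mm above the worktop, at the clamp's y = 172 mm; its line runs along the clamp's x.
- bar_knob (a point): Centre of the round black knob at the end of the bar: 29 mm in diameter, 29 mm long along the bar, 40 mm above the worktop; it lies at the clamp's y = 264 mm + joint bar.
- brush: Wooden scrubbing brush, 194 mm long, standing on its bristles; origin under the middle of the head, at the bristles' ends; handle along its -x, z up. Head 104 mm long (round ends), 44 mm wide (y), its back 22 to 38 mm above the origin, bristles below; handle 24 mm wide, 14 mm thick, centred 30 mm above the origin, from x = -50 to -142 mm. 110 g.
- brush_head (a point): Middle of the brush head's wooden back, 30 mm above the brush's origin.
- brush_grip (a point): Middle of the handle's neck at the brush's x = -75 mm, 30 mm above its origin; good to grip across the 24 mm.
- glue_bottle: Plain white bottle, 42 mm across, 125 mm high, a bystander: the roll nearer to the clamp. Origin under its middle.
- masking_tape: Roll of masking tape lying flat, 100 mm across, 25 mm high, a bystander: the roll nearer to the clamp. Origin under its middle.
- thread_0: Standing spool of thread, 31 mm across, 43 mm high, a bystander. Origin under its middle.
There are look-alikes about, which are no part of the job. What is shaped like the brush but blue is not meant.

How it is judged (in metres and radians):
On the way, in this order (a step that is already met when the one before it is completed fails the run):
1. the pawl is flipped over, clear of the teeth, and stays up (value of joint pawl above 0.8 rad), for 0.2 s.
2. the toothed bar is drawn back past the raised pawl, so that the jaws are open wider than the brush (value of joint bar above 0.04 m and value of joint pawl above 0.3 rad), for 0.1 s.
At the end, for the whole second after the job is handed in: Brush on its bristles on the board (6 mm), upright and square to the jaws (0.12 rad), its head between fixed jaw and pad, centred within 22 mm across the bar; pawl down on the teeth (below 0.2 rad) and, untouched, keeping the pad pushed in by more than 3 mm (value of joint pawl below 0.2 rad and value of joint pad above 0.003 m and y of brush_head in the frame of clamp between 0.018 and 0.027 m and x of brush_head in the frame of clamp between -0.022 and 0.022 m and z of brush_head in the frame of clamp between 0.036 and 0.048 m and angle between the x axis of brush and the x axis of clamp, either way round below 0.12 rad and angle between brush's own z axis and vertical below 0.12 rad and linear speed of brush below 0.02 m/s).
It fails at once if the brush is tipped over (angle between brush's own z axis and vertical above 0.6 rad).
It fails at once if the brush is rammed against the fixed jaw with more than 45 N (contact force between brush and fixed_jaw above 45 N).
It fails at once if a bystander is pushed more than 30 mm (distance of any of glue_bottle, masking_tape, thread_0 from where it was at the start of the episode above 0.03 m).
It also fails if it takes over 72 s, if anything falls off the work surface, if the arm or the gripper's body presses on something with over 40 N, if the wrist force passes 120 N, or if a joint passes its speed limit or range.

## Robot

A 6-joint arm with a two-finger parallel gripper is mounted at the origin on a cart in front of the work surface, level with it; the furniture and walls round the work are solid. World frame = base frame: x ahead of the robot, y to its left, z up, the work surface at z = 0. Lengths are in m, angles in degrees, forces in N, time in s.
With the tool pointing down it reaches from about 0.35 to 1 m from the base axis. Payload 7.1 kg.
Tool frame: the origin (TCP) lies at the very end of the fingers, on their centre line; the grasp point (between the pads) lies 19 mm behind it; z points along the fingers, x is the direction in which the jaws open and shut, and the axes are right-handed (so a half turn about z gives the same grasp; the last joint's range is limited). The gripper opens to 85 mm and grips with 20 to 120 N. Pads are 22 mm wide; open, the fingers measure 114 mm over their backs; the gripper's body (76 mm by 85 mm) begins 54 mm behind the grasp point. The pads swing forward as they close: fully open they stand 13 mm farther back than shut.
Start: joints at [63.025, 24.242, 93.386, -0, 62.372, -1.089], TCP at [0.273, 0.562, 0.231] pointing down, gripper open.
Joint ranges: [-172.04, 172.04], [-51.8, 120.97], [4.93, 147.93], [-75.15, 255.16], [6.16, 154.13], [-145.62, 145.62]. Speed limits (degrees/s): [136.94, 136.94, 172.46, 180, 180, 180].

## Interface

Orientations are given as [roll, pitch, yaw] about the fixed x, y, z axes, in that order (R = Rz(yaw) Ry(pitch) Rx(roll)).
In Python, from rig import robot gives the robot as it stands. The module is installed in compiled form; this text tells all that it offers.
- The arm moves only by the shell command python3 -m jog 'ROWS'. ROWS is JSON, one flat list of numbers, 7 for each row, row after row: the turn, a rotation vector about the world's x, y, z in rad, then the shift along the world's x, y, z in cm, then the opening, from 0 (shut) to 1 (fully open). In form: [rx, ry, rz, dx, dy, dz, gripper, rx, ry, rz, dx, dy, dz, gripper, ...]. A call has 1 to 12 rows; each row shifts and turns the commanded pose from where the row before left it; what a row does not reach is not made up. A row lasts 1/10 s, in which the tool goes at most 50 mm and 8.59 degrees, less where a joint would pass 70% of its speed; a pose out of reach is approached as far as the arm can. A call with a gripper value outside its range is refused whole. The fingers move at their own pace and stop on an object; the grip force is fixed at half the most. Time passes only in rows, so rows that do not move let the fingers close. It gives the time, the measured TCP pose, the force and the opening at its end, in the units of the state.
- robot.observe(): the state, without advancing time (a new reading comes with each control period).
- robot.capture(name): name is "side" or "top" or "wrist"; returns a dict with "pixels" (384x512x3 uint8, blue, green, red), "intrinsics" (3x3 intrinsics, pixels), "cam_to_world" (4x4, takes a point from camera to world coordinates). Camera axes: x right, y up, looking along -z (the intrinsics and any distortion apply to the point x, -y, -z); pixel columns grow to the right and rows downward; lengths in m; the calibration is good to about 2 mm. A picture is of the moment at which its call begins. There is no depth.
- robot.sign_off(): hands the job in, once; it reports no verdict.
The state is a dict: "clock": time; "joint_pos": joint angles; "dq": joint speeds; "joint_efforts": joint torques, N m; "tool_pos": TCP position; "ee_rot": TCP orientation; "wrist_force": force on the tool from outside, world axes, zero at the start; "moment": the same for the moment, N m; "gripper_width": opening from 0.0 (shut) to 1.0 (fully open).
Only numpy, scipy, OpenCV 4.12 (cv2) and the standard library are available. Lean on these libraries where they do the work, as an engineer would, in place of code of your own. Each camera call takes 0.05 s, during which the arm holds its last target.

## Working session

There is one attempt and no reset: what is moved stays moved. The work goes in short steps, Python scripts to look and compute and a shell command to move; the robot and the scene stay as the last step left them, time stands still between calls to the robot, and variables do not carry over. Pictures are saved under pics/ and viewed, and the job is handed in when it is done.

```bash
mkdir -p pics; ls
python3 - <<'E'
from rig import robot
import cv2
s=robot.observe(); print(s)
for n in ("side","top","wrist"):
    c=robot.capture(n); cv2.imwrite(f"pics/{n}0.png",c["pixels"])
    print(n,c["intrinsics"],c["cam_to_world"])
    import numpy as np
    np.savez(f"pics/{n}0.npz",**{k:np.array(v) for k,v in c.items()})
E
```

```text
pics
{'clock': 0.0, 'joint_pos': array([ 6.30276167e+01,  2.42860069e+01,  9.34323432e+01,  5.55749607e-04,
        6.23725901e+01, -1.09004047e+00]), 'dq': array([ 0.04028867, -0.01878492, -0.01105797,  0.04552865, -0.02271701,
        0.05203089]), 'joint_efforts': array([ 1.54660203e-03, -5.57393682e+01, -2.81749821e+01, -2.58918323e-05,
        7.43832963e-03, -3.66012287e-06]), 'tool_pos': array([0.27256319, 0.56181593, 0.23052228]), 'ee_rot': array([-1.79997778e+02,  9.09144164e-02,  6.41174008e+01]), 'wrist_force': array([-0.34993312,  0.54141469, -0.94641548]), 'moment': array([ 0.03649583,  0.00829385, -0.02363021]), 'gripper_width': 1.0005036200704873}
side [[406.12405611   0.         263.43807336]
 [  0.         406.12405611 188.28984123]
 [  0.           0.           1.        ]] [[-0.99754472  0.05498221 -0.04337603  0.56203049]
 [-0.06897465 -0.66410647  0.74444953  1.17547996]
 [ 0.01212517  0.74561354  0.66626828  0.9692634 ]
 [ 0.          0.          0.          1.        ]]
top [[487.86246091   0.         255.86916254]
 [  0.         487.86246091 191.21947015]
 [  0.           0.           1.        ]] [[ 4.72565278e-01  8.07083782e-01 -3.53974330e-01 -3.06114363e-02]
 [-8.81295401e-01  4.32457959e-01 -1.90521729e-01 -1.34895169e-01]
 [-6.87980821e-04  4.01989903e-01  9.15643841e-01  1.72539784e+00]
 [ 0.00000000e+00  0.00000000e+00  0.00000000e+00  1.00000000e+00]]
wrist [[328.96218139   0.         250.87582887]
 [  0.         328.96218139 187.05925039]
 [  0.           0.           1.        ]] [[ 4.35724621e-01 -8.67983862e-01 -2.38218533e-01  2.11479256e-01]
 [ 9.00079886e-01  4.20038941e-01  1.15859772e-01  5.91512956e-01]
 [-5.03351776e-04 -2.64898665e-01  9.64276124e-01  3.73636013e-01]
 [ 0.00000000e+00  0.00000000e+00  0.00000000e+00  1.00000000e+00]]
```

View pics/side0.png

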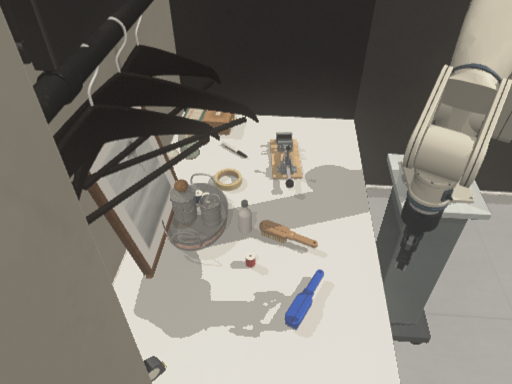

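View pics/top0.png

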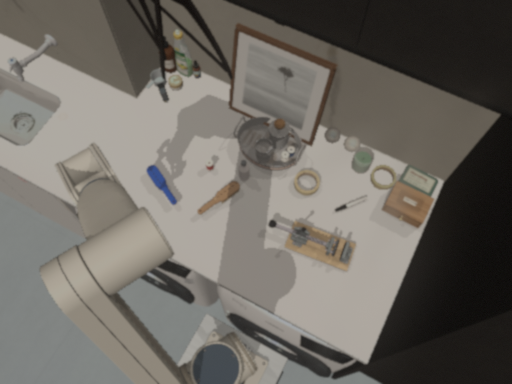

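View pics/wrist0.png

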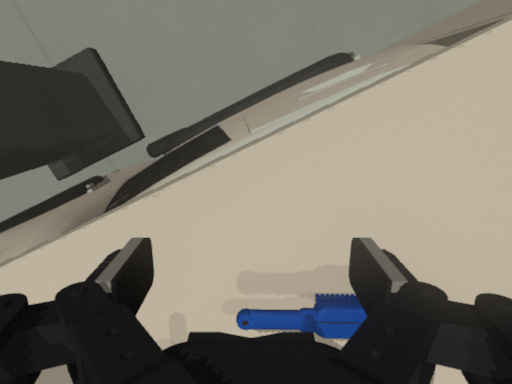

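The side view shows the clamp at about (286,155) with its knob at (290,183), the brown brush at (287,235), the blue look-alike at (303,300), the bottle at (244,217), the tape at (229,179) and the spool at (250,260). In the top view the clamp is at (320,243), the brown brush at (220,197), the blue one at (161,185) and the second tape roll at (383,177).

```bash
cat > h.py <<'E'
import numpy as np, cv2
from scipy.spatial.transform import Rotation as R
def load(f):
    d=np.load(f); return dict(pixels=d["pixels"],K=d["intrinsics"],T=d["cam_to_world"])
def cap(n,tag):
    from rig import robot
    c=robot.capture(n); np.savez(f"pics/{n}{tag}.npz",**{k:np.array(v) for k,v in c.items()})
    cv2.imwrite(f"pics/{n}{tag}.png",c["pixels"]); return dict(pixels=c["pixels"],K=np.array(c["intrinsics"]),T=np.array(c["cam_to_world"]))
def ray(c,uv):
    K=c["K"]; d=np.array([(uv[0]-K[0,2])/K[0,0],-(uv[1]-K[1,2])/K[1,1],-1.]); 
    return c["T"][:3,3],c["T"][:3,:3]@d
def plane(c,uv,z):
    o,d=ray(c,uv); return o+d*(z-o[2])/d[2]
def proj(c,p):
    q=np.linalg.inv(c["T"])@np.append(p,1); K=c["K"]
    return K[0,0]*q[0]/-q[2]+K[0,2], K[1,1]*(-q[1])/-q[2]+K[1,2]
def tri(c1,u1,c2,u2):
    o1,d1=ray(c1,u1);o2,d2=ray(c2,u2)
    t=np.linalg.lstsq(np.array([d1,-d2]).T,o2-o1,rcond=None)[0]
    a,b=o1+t[0]*d1,o2+t[1]*d2; return (a+b)/2,np.linalg.norm(a-b)
def crop(c,x,y,w,h,s,f):
    im=cv2.resize(c["pixels"][y:y+h,x:x+w],None,fx=s,fy=s,interpolation=cv2.INTER_CUBIC)
    for i in range(0,w,20): cv2.putText(im,str(x+i),(i*s,10),0,.35,(0,0,255)); cv2.line(im,(i*s,12),(i*s,18),(0,0,255))
    for i in range(0,h,20): cv2.putText(im,str(y+i),(0,i*s+4),0,.35,(0,0,255))
    cv2.imwrite(f,im)
E
python3 - <<'E'
from h import *
s=load("pics/side0.npz");t=load("pics/top0.npz")
crop(s,220,120,110,140,4,"pics/s1.png")
crop(t,190,170,180,110,4,"pics/t1.png")
E
```

```text
(no output)
```

View pics/s1.png

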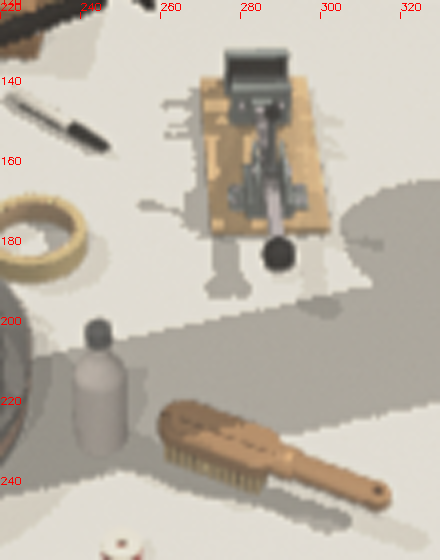

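View pics/t1.png

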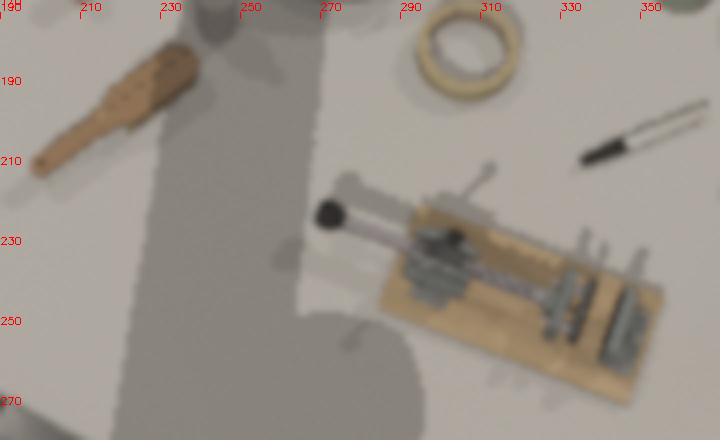

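Brush candidates: the brown one, side (275,230) / top (220,197), and the blue one, side (303,300), which is excluded by colour. I choose the brown one. There is only one clamp. Next I compute its pose.

Run:
```python
from h import *
s=load("pics/side0.npz");t=load("pics/top0.npz")
print("top corners", [plane(t,p,.012).round(3) for p in [(295,221.5),(355.5,242),(348,270.5),(284.5,246.5)]])
print("side corners", [plane(s,p,.012).round(3) for p in [(270,139.5),(297,139.5),(302,177.5),(272,178)]])
print("knob",tri(s,(289,183),t,(272,223.5)), plane(s,(289,183),.04),plane(t,(272,223.5),.04))
print("ball? top(303,229)",plane(t,(303,229),.105), "side (287,148)",plane(s,(287,147.5),.105), tri(s,(287,148),t,(303,229)))
for n,c,h,e in (("side",s,(264,220),(316,242.5)),("top",t,(238,184),(199,211))):
    print(n,"brush",plane(c,h,.03),plane(c,e,.03))
for n,c,a in (("s",s,[(228,187,.0),(245,232,0),(250,264,0)]),("t",t,[(307,184,.025),(243,178,0.0),(210,167,.043)])):
    print(n,[plane(c,(u,v),z).round(3) for u,v,z in a])
m=cv2.inRange(cv2.cvtColor(s["pixels"],cv2.COLOR_BGR2HSV),(5,60,60),(22,255,255))
```

```text
top corners [array([0.592, 0.034, 0.012]), array([ 0.625, -0.197,  0.012]), array([ 0.514, -0.216,  0.012]), array([0.487, 0.025, 0.012])]
side corners [array([ 0.618, -0.195,  0.012]), array([ 0.508, -0.205,  0.012]), array([0.488, 0.035, 0.012]), array([0.597, 0.047, 0.012])]
knob (array([0.53524865, 0.10249515, 0.04011146]), np.float64(0.0006423292213619745)) [0.53554032 0.10218121 0.04      ] [0.53495916 0.10258199 0.04      ]
ball? top(303,229) [ 0.54633697 -0.01186005  0.105     ] side (287,148) [ 0.54889726 -0.01722806  0.105     ] (array([ 0.54753219, -0.01221696,  0.10574668]), np.float64(0.002832942931208757))
side brush [0.61091159 0.27741556 0.03      ] [0.44764533 0.35849931 0.03      ]
top brush [0.61910846 0.29227818 0.03      ] [0.4536396  0.36673731 0.03      ]
s [array([0.752, 0.096, 0.   ]), array([0.669, 0.306, 0.   ]), array([0.642, 0.432, 0.   ])]
t [array([0.746, 0.061, 0.025]), array([0.662, 0.295, 0.   ]), array([0.626, 0.419, 0.043])]
```

```bash
python3 -m jog '[0,0,-0.07,1.8,-4,0.2,0, 0,0,-0.07,1.8,-4,0.2,0, 0,0,-0.07,1.8,-4,0.2,0, 0,0,-0.07,1.8,-4,0.2,0, 0,0,-0.07,1.8,-4,0.2,0, 0,0,-0.07,1.8,-4,0.2,0, 0,0,-0.07,1.8,-4,0.2,0, 0,0,-0.07,1.8,-4,0.2,0, 0,0,-0.07,1.8,-4,0.2,0, 0,0,-0.07,1.8,-4,0.2,0, 0,0,-0.07,1.8,-4,0.2,0, 0,0,-0.07,1.8,-4,0.2,0]' && python3 -m jog '[0,0,-0.06,1.8,-4,0,0, 0,0,-0.06,1.8,-4,0,0, 0,0,-0.06,1.8,-4,0,0, 0,0,0,0,0,0,0]'
python3 - <<'E'
from h import *
c=cap("wrist","1")
E
```

```text
clock: 1.35
tool_pos: [0.4892, 0.0805, 0.2554]
ee_rot: [-180.0, -0.0, 15.8]
wrist_force: [0.8, 1.0, -0.5]
gripper_width: -0.002
clock: 1.75
tool_pos: [0.5447, -0.0419, 0.2553]
ee_rot: [179.9, -0.1, 5.3]
wrist_force: [0.8, 0.4, 0.0]
gripper_width: 0.003
```

View pics/wrist1.png

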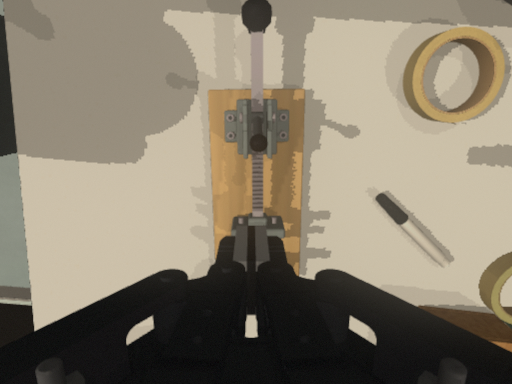

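The wrist view shows the knob at (257,15), the lever ball at (258,142), the guide at (258,125) and the board's knob-end corners at (208,90) and (304,90). The bar axis is nearly vertical in the image.

Run:
```python
from h import *
c=load("pics/wrist1.npz")
a=plane(c,(208,90),.012);b=plane(c,(304,90),.012)
print(a,b,plane(c,(214,270),.012),plane(c,(301,270),.012))
k=plane(c,(257,15),.04);l=plane(c,(258,142),.105)
print("knob",k,"ball",l, "yaw",np.degrees(np.arctan2(-(k-l)[0],(k-l)[1])), "edge yaw",np.degrees(np.arctan2(b[1]-a[1],b[0]-a[0])))
```

```text
[0.48935751 0.02782432 0.012     ] [0.59700782 0.03799216 0.012     ] [ 0.51062868 -0.19698235  0.012     ] [ 0.62396685 -0.18645729  0.012     ]
knob [0.5367345  0.10313036 0.04      ] ball [ 0.54782686 -0.0130447   0.105     ] yaw 5.45404934613939 edge yaw 5.395722475591684
```

```bash
python3 -m jog '[0,0,0,0.5,-0.2,-4,0, 0,0,0,0,0,-4,0, 0,0,0,0,0,-4,0, 0,0,0,0,0,-2.5,0, 0,0,0,0,0,-2,0, 0,0,0,0,0,0,0]' && python3 -m jog '[0,0,0,-0.1,1,0,0, 0,0,0,-0.1,1,0,0, 0,0,0,-0.1,1,0,0, 0,0,0,-0.1,1,0,0, 0,0,0,-0.1,1,0,0, 0,0,0,-0.05,0.6,0,0, 0,0,0,0,0,0,0, 0,0,0,0,0,0,0]'
```

```text
clock: 2.4
tool_pos: [0.5452, -0.0384, 0.0877]
ee_rot: [-179.9, 0.3, 5.8]
wrist_force: [-0.4, 0.1, -0.5]
gripper_width: 0.002
clock: 3.2
tool_pos: [0.5429, 0.0137, 0.0907]
ee_rot: [179.7, -0.0, 5.8]
wrist_force: [0.2, -20.0, 0.5]
gripper_width: 0.002
```

```bash
python3 -m jog '[0,0,0,0.2,-2,0,0, 0,0,0,0,0,3,0, 0,0,0,0,0,4,0, 0,0,0,0,0,4,0, 0,0,0,0,0,4,0, 0,0,0,0,0,0,0]';python3 - <<'E'
from h import *
c=cap("wrist","2");crop(c,180,0,160,150,5,"pics/w2.png")
E
```

```text
clock: 3.8
tool_pos: [0.5476, -0.0033, 0.2462]
ee_rot: [179.9, -0.6, 5.7]
wrist_force: [0.6, 0.0, 0.2]
gripper_width: 0.0
```

View pics/wrist2.png

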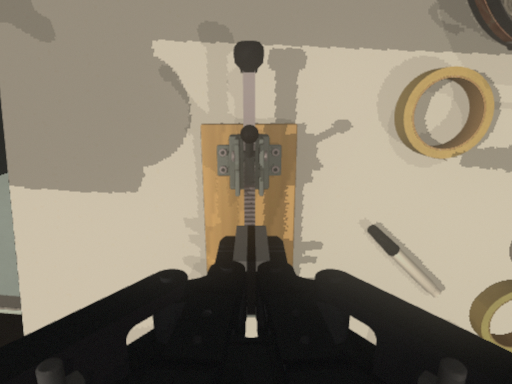

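The ball is now at (249,133) on the knob side of the guide, so the lever has flipped. The knob is at (249,55).

Run:
```python
from h import *
from rig import robot
c=load("pics/wrist2.npz")
k=plane(c,(249,56),.04); print(k,plane(c,(249,133),.103)); o=robot.observe();print(o["tool_pos"],o["ee_rot"],k-o["tool_pos"])
```

```text
[0.53668874 0.1023861  0.04      ] [0.54310125 0.03354543 0.103     ]
[ 0.54605518 -0.00332572  0.24335553] [179.95782469  -0.35945237   5.68084231] [-0.00936644  0.10571182 -0.20335553]
```

```bash
python3 -m jog '[0,0,0,-0.3,3.6,0,0.8, 0,0,0,-0.3,3.6,0,0.8, 0,0,0,-0.3,3.6,0,0.8, 0,0,0,0,0,-4,0.8, 0,0,0,0,0,-4,0.8, 0,0,0,0,0,-4,0.8, 0,0,0,0,0,-3,0.8, 0,0,0,0,0,0,0.8]'
python3 - <<'E'
from h import *
cap("wrist","3")
E
```

```text
clock: 4.65
tool_pos: [0.5309, 0.1039, 0.0854]
ee_rot: [180.0, 0.6, 5.7]
wrist_force: [-0.5, 0.8, -0.1]
gripper_width: 0.802
```

View pics/wrist3.png

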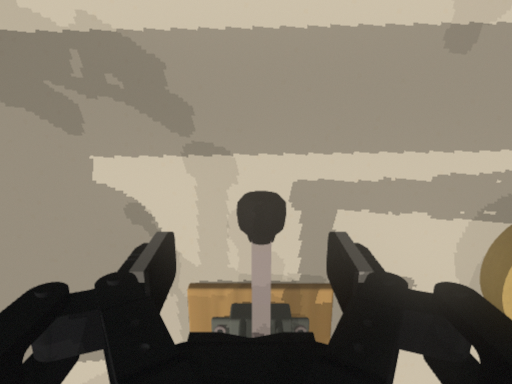

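The knob is at (261,215), slightly right of the finger midline, so I shift +x and descend.

```bash
python3 -m jog '[0,0,0,0.5,0,-3,0.8, 0,0,0,0,0,-2.4,0.8, 0,0,0,0,0,-1,0.8, 0,0,0,0,0,0,0, 0,0,0,0,0,0,0, 0,0,0,0,0,0,0, 0,0,0,0,0,0,0, 0,0,0,0,0,0,0]'
```

```text
clock: 5.5
tool_pos: [0.5368, 0.1039, 0.0276]
ee_rot: [180.0, 0.4, 5.7]
wrist_force: [-10.8, -2.1, 11.5]
gripper_width: 0.319
```

```bash
python3 -m jog '[0,0,0,-0.2,0,0.3,0, 0,0,0,-0.1,1,0,0, 0,0,0,-0.1,1,0,0, 0,0,0,-0.1,1,0,0, 0,0,0,-0.1,1,0,0, 0,0,0,-0.1,1,0,0, 0,0,0,-0.1,1,0,0, 0,0,0,-0.06,0.6,0,0, 0,0,0,0,0,0,0, 0,0,0,0,0,0,0]';python3 - <<'E'
from h import *
cap("wrist","4");cap("top","4");c=cap("side","4");crop(c,210,100,130,140,4,"pics/s4.png")
E
```

```text
clock: 6.5
tool_pos: [0.5297, 0.1711, 0.0284]
ee_rot: [180.0, 0.2, 5.7]
wrist_force: [-1.9, 1.5, -25.6]
gripper_width: 0.317
```

View pics/wrist4.png

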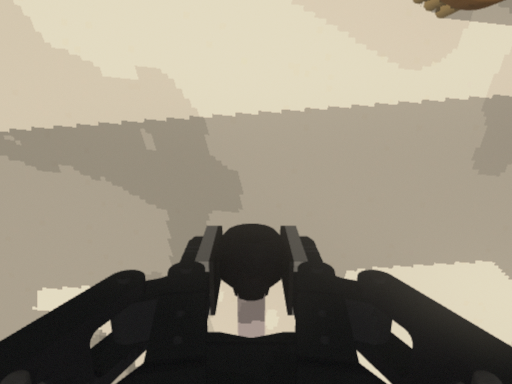

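View pics/s4.png

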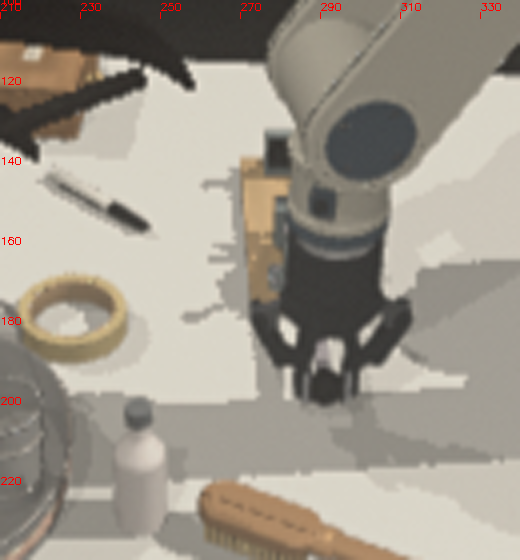

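The wrist view shows the knob at (252,255) between the pads, withdrawn by about 67 mm. I release it and go up.

```bash
python3 -m jog '[0,0,0,0,0,-0.2,0, 0,0,0,0,0,0,0.8, 0,0,0,0,0,0,0.8, 0,0,0,0,0,0,0.8, 0,0,0,0,0,4,0.8, 0,0,0,0,0,4,0.8, 0,0,0,0,0,4,0.8, 0,0,0,0,0,4,0.8, 0,0,0,0,0,4,0.8, 0,0,0,0,0,0,0.8]';python3 - <<'E'
from h import *
cap("wrist","5");c=cap("top","5");crop(c,190,160,180,120,4,"pics/t5.png")
s=cap("side","5");crop(s,220,120,110,140,4,"pics/s5.png")
E
```

```text
clock: 7.65
tool_pos: [0.536, 0.1716, 0.2345]
ee_rot: [-179.9, -0.8, 5.7]
wrist_force: [0.7, 0.5, 0.5]
gripper_width: 0.799
```

View pics/wrist5.png

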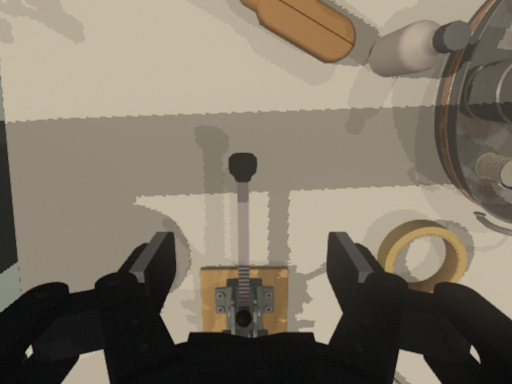

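View pics/s5.png

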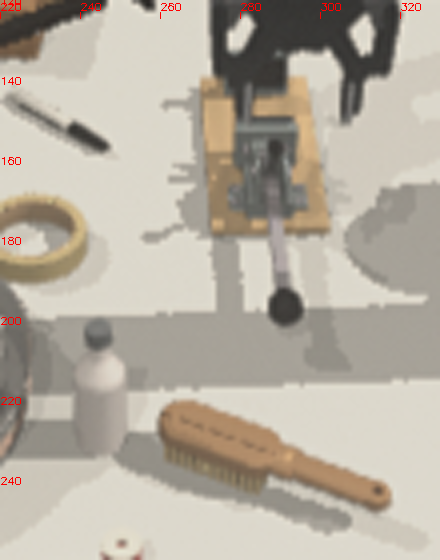

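View pics/t5.png

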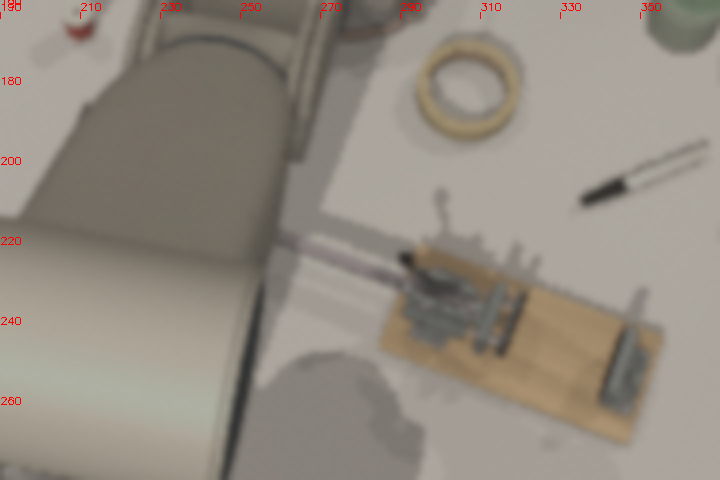

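The jaws are open: in the top view the pad is at (315,241), the fixed jaw at (345,250), and the ball on the knob side at (291,224). Next, the brush.

```bash
python3 -m jog '[0,0,0.115,-0.3,1.8,0,0.8, 0,0,0.115,-0.3,1.8,0,0.8, 0,0,0.115,-0.3,1.8,0,0.8, 0,0,0.115,-0.3,1.8,0,0.8, 0,0,0.115,-0.3,1.8,0,0.8, 0,0,0.115,-0.3,1.8,0,0.8, 0,0,0.115,-0.3,1.8,0,0.8, 0,0,0.115,-0.3,1.8,0,0.8, 0,0,0.11,-0.3,1.8,0,0.8, 0,0,0,0,0,0,0.8]';python3 - <<'E'
from h import *
cap("wrist","6")
E
```

```text
clock: 8.8
tool_pos: [0.5038, 0.3336, 0.2254]
ee_rot: [-179.9, 0.1, 64.9]
wrist_force: [-0.8, 0.0, 0.5]
gripper_width: 0.8
```

View pics/wrist6.png

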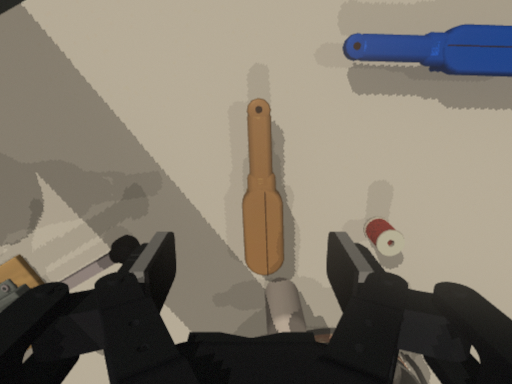

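The brown brush is fully visible: the handle end at (259,99), the neck near (262,180) and the head end at (265,275). The blue one is at (430,50).

```bash
cat > br.py <<'E'
from h import *
def brush(c,z=.037,roi=(200,90,330,285)):
    x0,y0,x1,y1=roi
    hsv=cv2.cvtColor(c["pixels"],cv2.COLOR_BGR2HSV)
    m=cv2.inRange(hsv,(5,100,50),(20,255,255)); k=np.zeros_like(m);k[y0:y1,x0:x1]=1;m*=k
    cs=max(cv2.findContours(m,0,1)[0],key=cv2.contourArea)
    P=np.array([plane(c,p[0]+0.0,z)[:2] for p in cs]); 
    g=np.zeros_like(m);cv2.drawContours(g,[cs],-1,255,-1)
    ys,xs=np.nonzero(g); Q=np.array([plane(c,(x,y),z)[:2] for x,y in zip(xs,ys)])
    mu=Q.mean(0);u=np.linalg.svd(Q-mu,full_matrices=0)[2][0]
    if u[0]<0:u=-u
    t=(P-mu)@u; tt=(Q-mu)@u; n=np.array([-u[1],u[0]]); v=(Q-mu)@n
    hi,lo=t.max(),t.min()
    print("yaw",np.degrees(np.arctan2(u[1],u[0])),"len",hi-lo)
    for f in (lo+.02,lo+.05,hi-.08,hi-.05,hi-.02):
        s=np.abs(tt-f)<.004; print("  at",round(f-lo,3),"mid",round((v[s].max()+v[s].min())/2,4),"w",round(v[s].max()-v[s].min(),4))
    o=mu+u*(hi-.052); return o,u,mu+u*(lo+.142),(hi,lo)
E
python3 - <<'E'
from br import *
from rig import robot
c=load("pics/wrist6.npz"); o,u,o2,_=brush(c)
print(o,o2,"grip",(o+o2)/2-.075*u, robot.observe()["tool_pos"])
E
```

```text
yaw -22.405436001791337 len 0.19084689165674723
  at 0.02 mid 0.0002 w 0.022
  at 0.05 mid 0.0 w 0.0224
  at 0.111 mid 0.0003 w 0.0417
  at 0.141 mid -0.0002 w 0.0416
  at 0.171 mid -0.0001 w 0.0422
[0.57493914 0.31472754] [0.57785422 0.31352571] grip [0.50705844 0.34271348] [0.50388042 0.33253735 0.22554712]
```

Run:
```python
from h import *
s=load("pics/side5.npz"); t=load("pics/top0.npz")
for p in [(.445,.3685,.037),(.624,.294,.037),(.507,.3427,.037)]: print(proj(s,p),proj(t,p))
```

```text
(np.float64(317.2068535273063), np.float64(243.56779795664653)) (np.float64(197.19284381350428), np.float64(212.0151938256202))
(np.float64(259.5288030947397), np.float64(222.01745969379078)) (np.float64(238.1652970956229), np.float64(182.01360219223034))
(np.float64(296.56246259960255), np.float64(235.85550796527454)) (np.float64(211.6329866487938), np.float64(201.44029523977036))
```

```bash
python3 -m jog '[0,0,0.047,0.3,1.0,-4,0.7, 0,0,0,0,0,-4,0.7, 0,0,0,0,0,-4,0.7, 0,0,0,0,0,-4,0.7, 0,0,0,0,0,0,0.7, 0,0,0,0,0,0,0.7]';python3 - <<'E'
from h import *
cap("wrist","7")
E
```

```text
clock: 9.45
tool_pos: [0.5074, 0.3413, 0.0668]
ee_rot: [-179.9, 0.1, 67.3]
wrist_force: [0.1, 0.5, 1.2]
gripper_width: 0.703
```

View pics/wrist7.png

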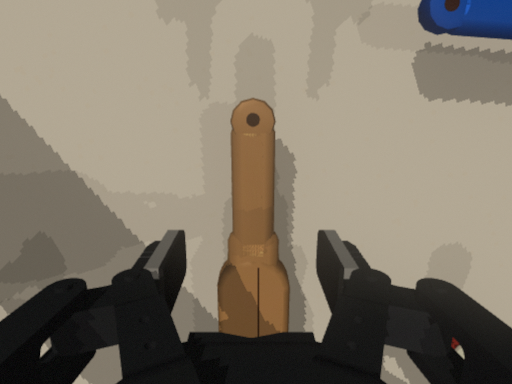

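Run:
```python
from br import *
c=load("pics/wrist7.npz")
print(proj(c,(.5074,.3413,.037)), proj(c,(.507,.3427,.037)), plane(c,(253,99),.037),plane(c,(252.5,240),.037))
```

```text
(np.float64(250.8147652911279), np.float64(222.27090249513694)) (np.float64(252.8437130533888), np.float64(220.75428947121122)) [0.44614006 0.36809478 0.037     ] [0.51772921 0.33802601 0.037     ]
```

The handle axis is at column 253, centred between the fingers, and the TCP projects onto (251,222), on the neck. I descend and close.

```bash
python3 -m jog '[0,0,0,0,0.1,-3,0.7, 0,0,0,0,0,-2.3,0.7, 0,0,0,0,0,0,0.7, 0,0,0,0,0,0,0, 0,0,0,0,0,0,0, 0,0,0,0,0,0,0, 0,0,0,0,0,0,0, 0,0,0,0,0,0,0]'
```

```text
clock: 10.3
tool_pos: [0.5089, 0.3441, 0.0164]
ee_rot: [179.9, -0.1, 67.4]
wrist_force: [-0.9, 0.1, 7.7]
gripper_width: 0.266
```

```bash
python3 -m jog '[0,0,0,0,0,2,0, 0,0,0,0,0,4,0, 0,0,0,0,0,4,0, 0,0,0,0,0,4,0, 0,0,0,0,0,4,0, 0,0,0,0,0,0,0]';python3 - <<'E'
from h import *
cap("wrist","8"); s=cap("side","8"); crop(s,220,120,110,140,4,"pics/s8.png")
E
```

```text
clock: 10.9
tool_pos: [0.5108, 0.3453, 0.2013]
ee_rot: [179.6, -0.5, 67.4]
wrist_force: [0.6, -0.2, -1.6]
gripper_width: 0.264
```

View pics/wrist8.png

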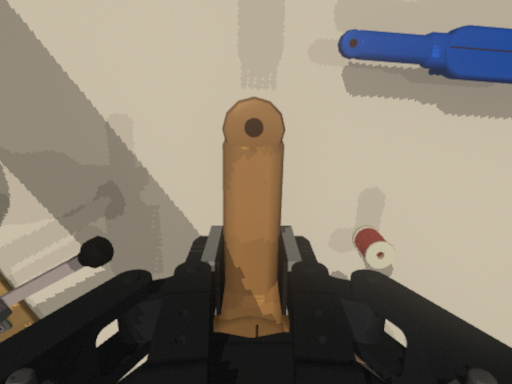

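View pics/s8.png

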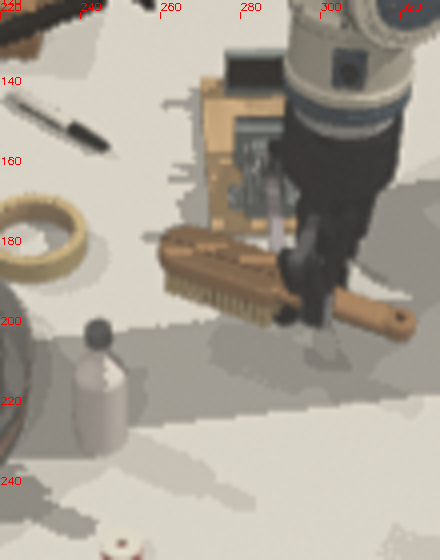

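The brush is held level, with the handle running from (254,127) along the tool's midline. I carry it towards the clamp.

```bash
python3 -m jog '[0,0,0.041,-0.2,-3.6,0,0, 0,0,0.041,-0.2,-3.6,0,0, 0,0,0.041,-0.2,-3.6,0,0, 0,0,0.041,-0.2,-3.6,0,0, 0,0,0.041,-0.2,-3.6,0,0, 0,0,0.041,-0.2,-3.6,0,0, 0,0,0.041,-0.2,-3.6,0,0, 0,0,0.041,-0.2,-3.6,0,0, 0,0,0.041,-0.2,-3.6,0,0, 0,0,0.041,-0.2,-3.6,0,0, 0,0,0.041,-0.2,-3.6,0,0, 0,0,0.041,-0.2,-3.6,0,0]' && python3 -m jog '[0,0,0,0,-1.5,0,0,0,0,0,0,0,0,0]';python3 - <<'E'
from h import *
cap("wrist","9"); s=cap("side","9"); crop(s,230,110,110,100,5,"pics/s9.png");s=cap("top","9"); crop(s,260,190,130,100,5,"pics/t9.png")
E
```

```text
clock: 12.2
tool_pos: [0.4821, -0.0899, 0.1928]
ee_rot: [-179.8, -0.1, 95.7]
wrist_force: [0.1, 0.4, -2.4]
gripper_width: 0.267
clock: 12.4
tool_pos: [0.4829, -0.105, 0.1932]
ee_rot: [-179.9, -0.0, 95.4]
wrist_force: [1.2, 0.3, -2.3]
gripper_width: 0.264
```

View pics/wrist9.png

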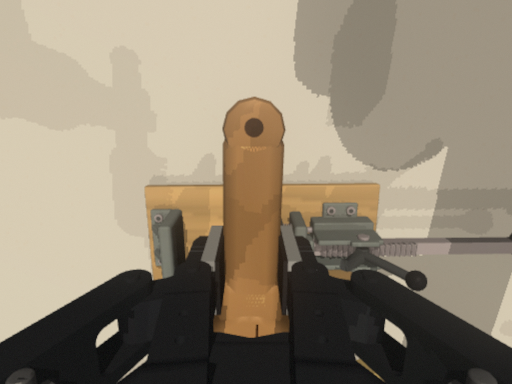

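View pics/s9.png

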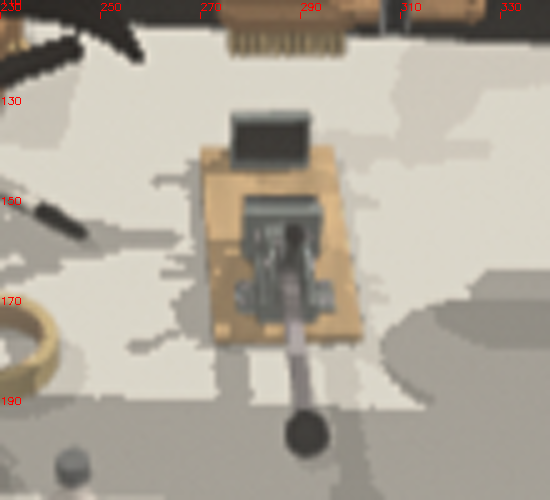

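View pics/t9.png

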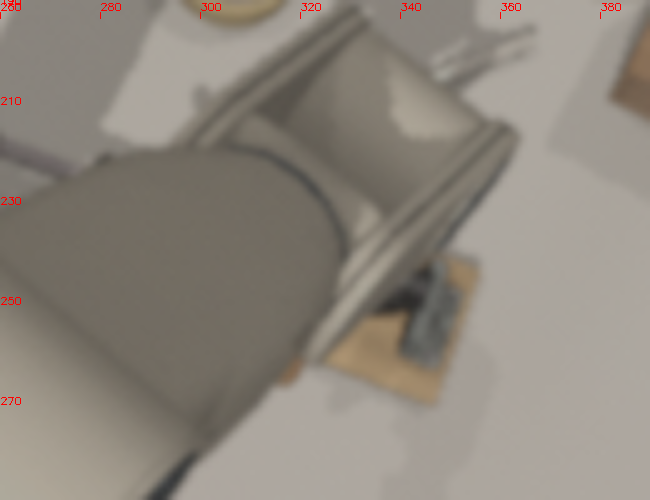

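Run:
```python
from h import *
c=load("pics/wrist9.npz")
a=plane(c,(146,185),.012);b=plane(c,(379,184),.012)
d=b-a; print(a,b,np.linalg.norm(d),np.degrees(np.arctan2(-d[0],d[1])))
yaw=np.radians(5.4); y=np.array([-np.sin(yaw),np.cos(yaw)]);x=np.array([y[1],-y[0]])
for p,w in((a,(-.055,-.041)),(b,(-.055,.201))): print("origin",p[:2]-w[0]*x-w[1]*y)
O=np.array([.561,-.161])
for p,z in (((182.5,210),.064),((168,211),.064),((290,212),.062),((415,280),.103),((157,209),.064)):
    q=plane(c,p,z)[:2]-O; print(p,"clamp x,y",q@x,q@y)
def w(cx,cy,z): q=O+cx*x+cy*y; return (*q,z)
s=load("pics/side9.npz");t=load("pics/top9.npz");t0=load("pics/top0.npz")
for p in [(-.032,0,.064),(.032,0,.064),(-.032,0,.02),(.032,0,.02),(-.032,-.035,.064)]: print(p,proj(s,w(*p)),proj(t,w(*p)))
```

```text
[ 0.5115015  -0.20903954  0.012     ] [0.4880788  0.02742693 0.012     ] 0.23762368664824401 5.656861740188286
origin [ 0.56239897 -0.16304554]
origin [ 0.56175048 -0.16750506]
(182.5, 210) clamp x,y -0.04501159553485086 0.003956170338526049
(168, 211) clamp x,y -0.044087069034078157 -0.00878381457990476
(290, 212) clamp x,y -0.04244507122111733 0.09829858650352803
(415, 280) clamp x,y 0.0003277094624296109 0.19454696622926868
(157, 209) clamp x,y -0.04593551802756287 -0.01827151393343314
(-0.032, 0, 0.064) (np.float64(292.45066009825734), np.float64(134.24345070861298)) (np.float64(338.7973422650171), np.float64(256.3181339899339))
(0.032, 0, 0.064) (np.float64(276.21468334892535), np.float64(134.31152660593057)) (np.float64(344.6299776129307), np.float64(240.26007265891957))
(-0.032, 0, 0.02) (np.float64(291.79522239225565), np.float64(143.3995303039443)) (np.float64(336.9010898515313), np.float64(259.742272801445))
(0.032, 0, 0.02) (np.float64(275.85118722399244), np.float64(143.4760617560539)) (np.float64(342.6268288606121), np.float64(244.00246240083936))
(-0.032, -0.035, 0.064) (np.float64(291.7644646959124), np.float64(129.28230726028903)) (np.float64(348.2769894054968), np.float64(260.07077047628115))
```

```bash
python3 -m jog '[0,0,0,0.25,-1.8,0,0, 0,0,0,0,-1.9,0,0, 0,0,0,0,0,-4,0, 0,0,0,0,0,-4,0, 0,0,0,0,0,-2,0, 0,0,0,0,0,0,0, 0,0,0,0,0,0,0]';python3 - <<'E'
from h import *
cap("wrist","10"); s=cap("side","10"); crop(s,230,90,110,100,5,"pics/s10.png")
E
```

```text
clock: 13.25
tool_pos: [0.4865, -0.1398, 0.0944]
ee_rot: [-180.0, -0.0, 95.6]
wrist_force: [-0.4, 0.7, -1.4]
gripper_width: 0.264
```

View pics/wrist10.png

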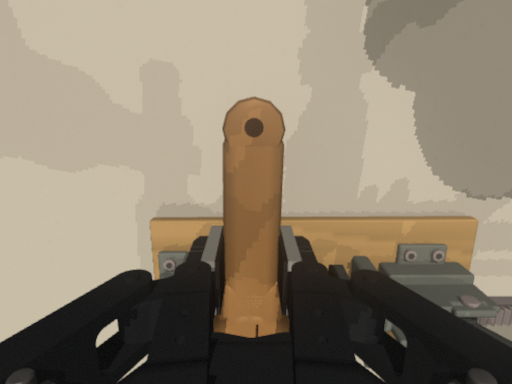

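View pics/s10.png

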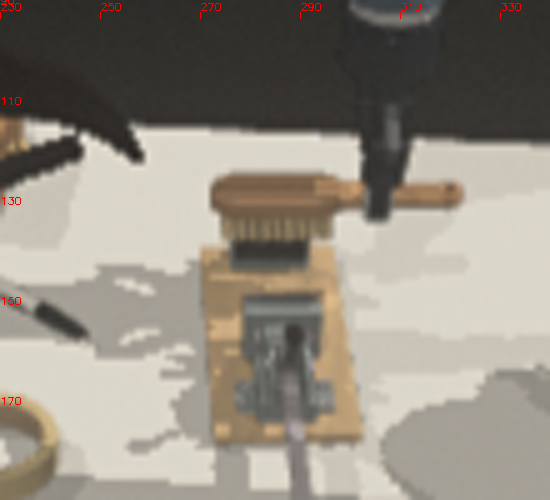

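The side view shows the head at columns 272–297 above the jaws, spanning the fixed jaw at columns 276–292. The TCP is at clamp y≈29 mm. I lower the brush.

```bash
python3 -m jog '[0,0,0,0,0,-3,0, 0,0,0,0,0,-2,0, 0,0,0,0,0,-1,0, 0,0,0,0,0,-0.4,0, 0,0,0,0,0,0,0]'
```

```text
clock: 13.85
tool_pos: [0.4867, -0.1408, 0.0308]
ee_rot: [180.0, 0.0, 95.6]
wrist_force: [-0.2, -0.1, -0.9]
gripper_width: 0.269
```

```bash
python3 -m jog '[0,0,0,0,0,-0.2,0, 0,0,0,0,0,0,0]'; python3 -m jog '[0,0,0,0,0,-0.1,0, 0,0,0,0,0,0,0]'
```

```text
clock: 14.05
tool_pos: [0.4868, -0.1409, 0.029]
ee_rot: [179.9, 0.0, 95.6]
wrist_force: [-1.7, -0.6, -0.8]
gripper_width: 0.263
clock: 14.25
tool_pos: [0.4866, -0.141, 0.0283]
ee_rot: [179.9, 0.0, 95.6]
wrist_force: [-3.1, -0.7, 9.4]
gripper_width: 0.266
```

Run:
```python
from h import *
s=cap("side","11"); crop(s,230,90,110,100,5,"pics/s11.png")
```

View pics/s11.png

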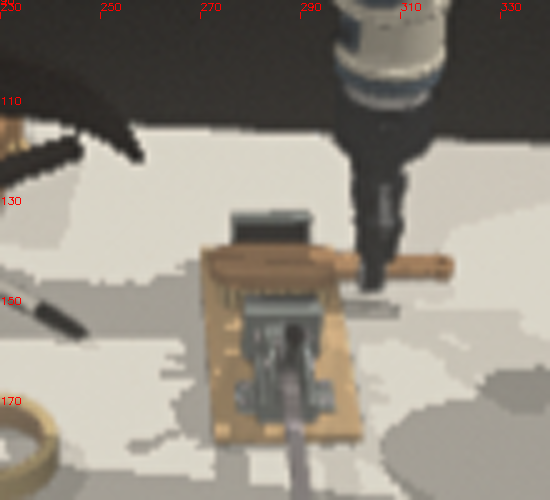

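Contact at z=0.0283 with about 9 N. The brush stands between the fixed jaw (row 137) and the moving jaw (row 151). I release it and rise.

```bash
python3 -m jog '[0,0,0,0,0,0.05,0.6, 0,0,0,0,0,0,0.6, 0,0,0,0,0,0,0.6, 0,0,0,0,0,0,0.6, 0,0,0,0,0,2,0.6, 0,0,0,0,0,4,0.6, 0,0,0,0,0,4,0.6, 0,0,0,0,0,4,0.6, 0,0,0,0,0,4,0.6, 0,0,0,0,0,0,0]';python3 - <<'E'
from h import *
cap("wrist","12");s=cap("side","12"); crop(s,230,90,110,100,5,"pics/s12.png")
E
```

```text
clock: 15.3
tool_pos: [0.4894, -0.1417, 0.213]
ee_rot: [179.5, 0.2, 95.6]
wrist_force: [0.1, 0.1, -0.3]
gripper_width: 0.447
```

View pics/wrist12.png

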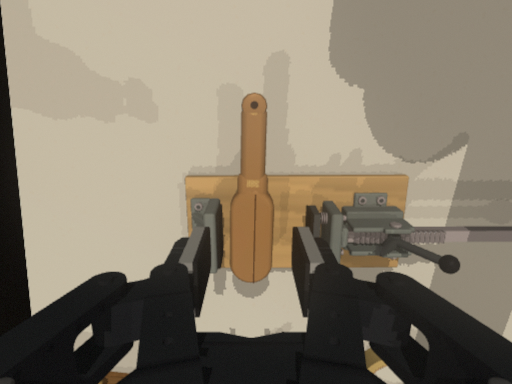

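View pics/s12.png

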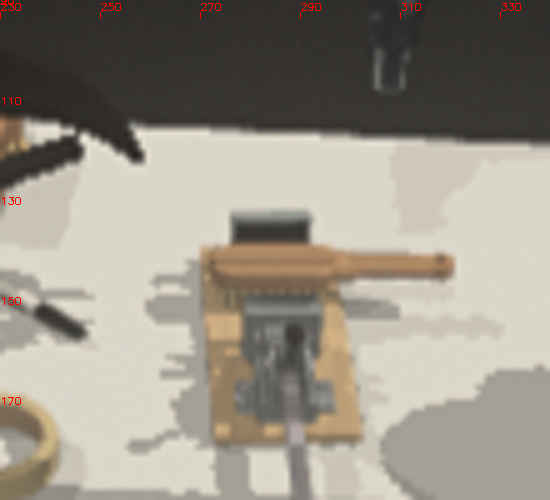

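Run:
```python
from br import *
c=load("pics/wrist12.npz"); 
im=c["pixels"].copy(); im[170:285,:228]=0; im[170:285,276:]=0; c["pixels"]=im
o,u,o2,_=brush(c,.049,(225,90,276,290))
O=np.array([.5615,-.162]);yaw=np.radians(5.4); y=np.array([-np.sin(yaw),np.cos(yaw)]);x=np.array([y[1],-y[0]])
for q in (o,o2): print("head clamp",(q-O)@x,(q-O)@y)
```

```text
yaw 4.748375451808947 len 0.19175092181621695
  at 0.02 mid 0.0005 w 0.0219
  at 0.05 mid 0.0002 w 0.0225
  at 0.112 mid -0.0002 w 0.0466
  at 0.142 mid 0.0003 w 0.0478
  at 0.172 mid 0.0007 w 0.0489
head clamp 0.00034871197072675313 0.027707328145436402
head clamp 0.002597644702580841 0.02768174994448824
```

The brush stands at clamp x≈1 mm, y≈28 mm, with yaw within 0.7° of the clamp. Now the pawl.

```bash
python3 -m jog '[0,0,-0.131,0.42,1.8,0,0, 0,0,-0.131,0.42,1.8,0,0, 0,0,-0.131,0.42,1.8,0,0, 0,0,-0.131,0.42,1.8,0,0, 0,0,-0.131,0.42,1.8,0,0, 0,0,-0.131,0.42,1.8,0,0, 0,0,-0.131,0.42,1.8,0,0, 0,0,-0.131,0.42,1.8,0,0, 0,0,-0.131,0.42,1.8,0,0, 0,0,-0.131,0.42,1.8,0,0, 0,0,-0.131,0.42,1.8,0,0, 0,0,-0.131,0.42,1.8,0,0]' && python3 -m jog '[0,0,0,0,0,0,0, 0,0,0,0,0,0,0]';python3 - <<'E'
from h import *
cap("wrist","13")
E
```

```text
clock: 16.6
tool_pos: [0.5354, 0.0759, 0.2055]
ee_rot: [180.0, 0.2, 5.2]
wrist_force: [-0.0, -0.4, 0.8]
gripper_width: 0.001
clock: 16.8
tool_pos: [0.5356, 0.0752, 0.2061]
ee_rot: [180.0, 0.2, 5.7]
wrist_force: [-0.8, -0.6, -0.9]
gripper_width: -0.001
```

View pics/wrist13.png

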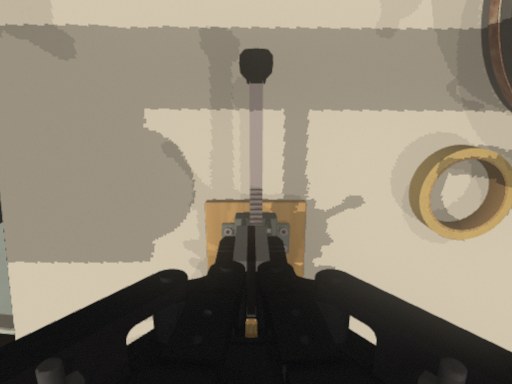

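The knob is at (256,66), the bar runs along column 256, and the fingers are beyond the ball on the knob side. I go down and push towards -y.

```bash
python3 -m jog '[0,0,0,0.35,0,-4,0, 0,0,0,0,0,-4,0, 0,0,0,0,0,-2.6,0, 0,0,0,0,0,-1,0, 0,0,0,0,0,0,0]' && python3 -m jog '[0,0,0,0.1,-1,0,0, 0,0,0,0.1,-1,0,0, 0,0,0,0.1,-1,0,0, 0,0,0,0.1,-1,0,0, 0,0,0,0.1,-1,0,0, 0,0,0,0.05,-0.7,0,0, 0,0,0,0,0,0,0]'
```

```text
clock: 17.35
tool_pos: [0.539, 0.0745, 0.0905]
ee_rot: [180.0, 0.2, 5.5]
wrist_force: [0.7, 1.0, 0.1]
gripper_width: 0.004
clock: 18.05
tool_pos: [0.5457, 0.0172, 0.0919]
ee_rot: [180.0, -0.0, 5.4]
wrist_force: [-0.3, 0.4, -0.5]
gripper_width: -0.0
```

Back off in +y, rise and look.

```bash
python3 -m jog '[0,0,0,-0.1,2,0,0, 0,0,0,-0.1,3,3,0, 0,0,0,-0.3,4,4,0, 0,0,0,-0.4,4,4,0, 0,0,0,-0.4,4,3,0.8, 0,0,0,0,0,0,0.8, 0,0,0,0,0,0,0.8]';python3 - <<'E'
from h import *
cap("wrist","14")
s=cap("side","14"); crop(s,230,110,110,100,5,"pics/s14.png")
E
```

```text
clock: 18.75
tool_pos: [0.5333, 0.1796, 0.2226]
ee_rot: [180.0, -0.1, 5.6]
wrist_force: [-0.5, -0.2, 0.2]
gripper_width: 0.509
```

View pics/wrist14.png

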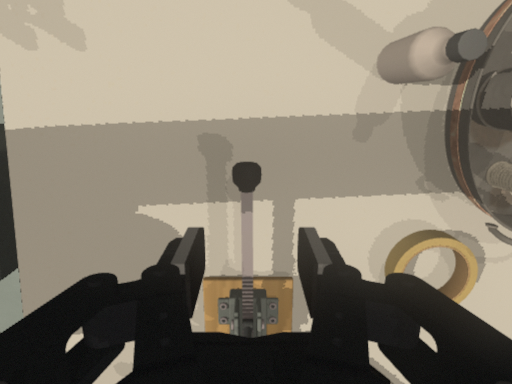

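View pics/s14.png

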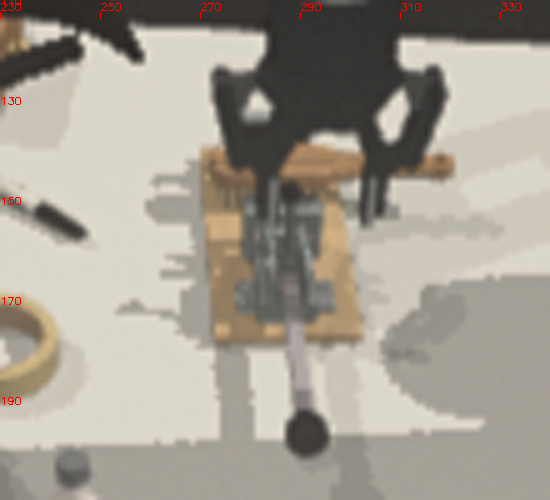

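The ball is back at side (288,148), as it was at the start, so the pawl is down. The knob is at wrist (247,176).

Run:
```python
from h import *
from rig import robot
c=load("pics/wrist14.npz"); k=plane(c,(247,177),.04); print(k,k-robot.observe()["tool_pos"])
```

```text
[0.53003265 0.16797007 0.04      ] [-0.00251433 -0.00988516 -0.18099357]
```

```bash
python3 -m jog '[0,0,0,-0.25,-0.9,-4,0.8, 0,0,0,0,0,-4,0.8, 0,0,0,0,0,-4,0.8, 0,0,0,0,0,-4,0.8, 0,0,0,0,0,-2.5,0.8, 0,0,0,0,0,-0.8,0.8, 0,0,0,0,0,0,0.8, 0,0,0,0,0,0,0, 0,0,0,0,0,0,0, 0,0,0,0,0,0,0, 0,0,0,0,0,0,0, 0,0,0,0,0,0,0]'
```

```text
clock: 20.05
tool_pos: [0.53, 0.1696, 0.0308]
ee_rot: [180.0, 0.1, 5.5]
wrist_force: [-6.3, -1.5, 9.6]
gripper_width: 0.318
```

```bash
python3 -m jog '[0,0,0,-0.1,0,0.1,0, 0,0,0,0.05,-0.5,0,0, 0,0,0,0.05,-0.5,0,0, 0,0,0,0.05,-0.5,0,0, 0,0,0,0.03,-0.3,0,0, 0,0,0,0,0,0,0]'
```

```text
clock: 20.65
tool_pos: [0.5319, 0.1509, 0.031]
ee_rot: [180.0, -0.0, 5.5]
wrist_force: [-3.5, -1.5, 7.2]
gripper_width: 0.315
```

```bash
python3 -m jog '[0,0,0,0.02,-0.2,0,0, 0,0,0,0,0,0,0, 0,0,0,0.02,-0.2,0,0, 0,0,0,0,0,0,0]'
```

```text
clock: 21.05
tool_pos: [0.5322, 0.1472, 0.0309]
ee_rot: [180.0, 0.0, 5.5]
wrist_force: [-4.3, 0.0, 6.1]
gripper_width: 0.314
```

```bash
for i in 1 ; do python3 -m jog '[0,0,0,0.02,-0.2,0,0, 0,0,0,0,0,0,0]'; done
python3 - <<'E'
from h import *
s=cap("side","15"); crop(s,230,110,110,100,5,"pics/s15.png");s=cap("top","15"); crop(s,260,190,130,100,5,"pics/t15.png")
E
```

```text
clock: 21.25
tool_pos: [0.5325, 0.1452, 0.0309]
ee_rot: [180.0, -0.0, 5.5]
wrist_force: [-3.4, 0.2, 6.7]
gripper_width: 0.313
```

View pics/s15.png

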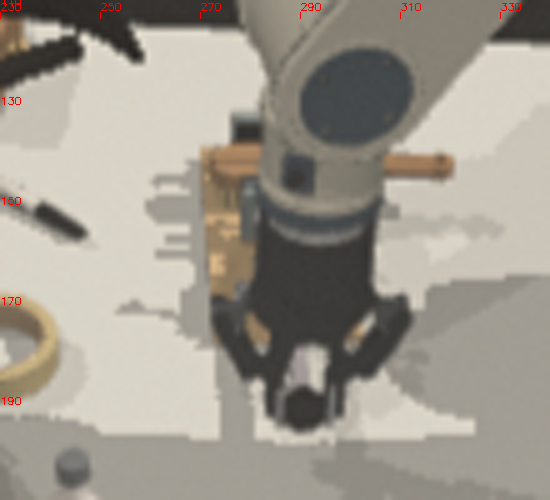

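View pics/t15.png

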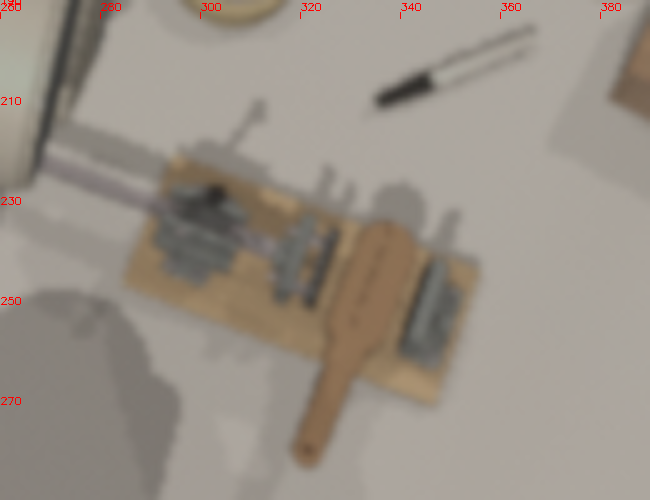

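The top view shows the pad at (322,243) just short of the brush head at (335,245), the fixed jaw at (345,250), and the ball at (302,227) on the jaw side. I press on in small steps.

```bash
python3 -m jog '[0,0,0,0.02,-0.2,0,0, 0,0,0,0,0,0,0]'; python3 -m jog '[0,0,0,0.02,-0.2,0,0, 0,0,0,0,0,0,0]';python3 -m jog '[0,0,0,0.02,-0.2,0,0, 0,0,0,0,0,0,0]'
```

```text
clock: 21.55
tool_pos: [0.5327, 0.1432, 0.0309]
ee_rot: [180.0, -0.0, 5.5]
wrist_force: [-3.7, -0.3, 7.7]
gripper_width: 0.311
clock: 21.75
tool_pos: [0.5328, 0.1412, 0.0309]
ee_rot: [180.0, -0.0, 5.5]
wrist_force: [-4.9, 0.7, 7.8]
gripper_width: 0.314
clock: 21.95
tool_pos: [0.5331, 0.1392, 0.0309]
ee_rot: [180.0, -0.0, 5.5]
wrist_force: [-4.8, 0.2, 5.8]
gripper_width: 0.313
```

```bash
python3 -m jog '[0,0,0,0.02,-0.2,0,0, 0,0,0,0,0,0,0]'; python3 -m jog '[0,0,0,0.02,-0.2,0,0, 0,0,0,0,0,0,0]'
python3 - <<'E'
from h import *
s=cap("top","16"); crop(s,260,190,130,100,5,"pics/t16.png")
E
```

```text
clock: 22.15
tool_pos: [0.5333, 0.1372, 0.031]
ee_rot: [180.0, -0.0, 5.5]
wrist_force: [-2.7, 0.4, 7.3]
gripper_width: 0.313
clock: 22.35
tool_pos: [0.5335, 0.1352, 0.0309]
ee_rot: [180.0, -0.0, 5.5]
wrist_force: [-4.5, -0.3, 6.4]
gripper_width: 0.312
```

View pics/t16.png

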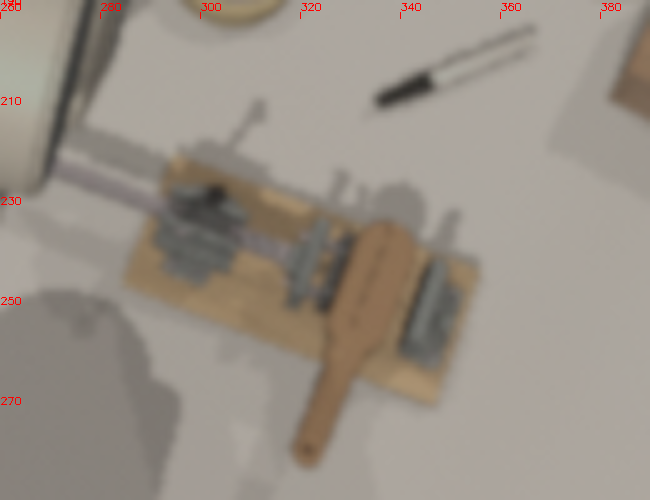

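The pad is just reaching the brush head at (327,246), and the brush has not moved yet. I continue.

```bash
python3 -m jog '[0,0,0,0.02,-0.2,0,0, 0,0,0,0,0,0,0]'; python3 -m jog '[0,0,0,0.02,-0.2,0,0, 0,0,0,0,0,0,0]'; python3 -m jog '[0,0,0,0.02,-0.2,0,0, 0,0,0,0,0,0,0]';python3 - <<'E'
from h import *
s=cap("top","17"); crop(s,260,190,130,100,5,"pics/t17.png")
E
```

```text
clock: 22.6
tool_pos: [0.5337, 0.1332, 0.0309]
ee_rot: [180.0, -0.0, 5.5]
wrist_force: [-3.4, -0.1, 6.3]
gripper_width: 0.315
clock: 22.8
tool_pos: [0.5339, 0.1313, 0.031]
ee_rot: [-180.0, -0.0, 5.5]
wrist_force: [-3.6, 0.3, 6.7]
gripper_width: 0.315
clock: 23.0
tool_pos: [0.5341, 0.1293, 0.0309]
ee_rot: [-180.0, -0.0, 5.5]
wrist_force: [-3.4, 1.0, 6.7]
gripper_width: 0.315
```

View pics/t17.png

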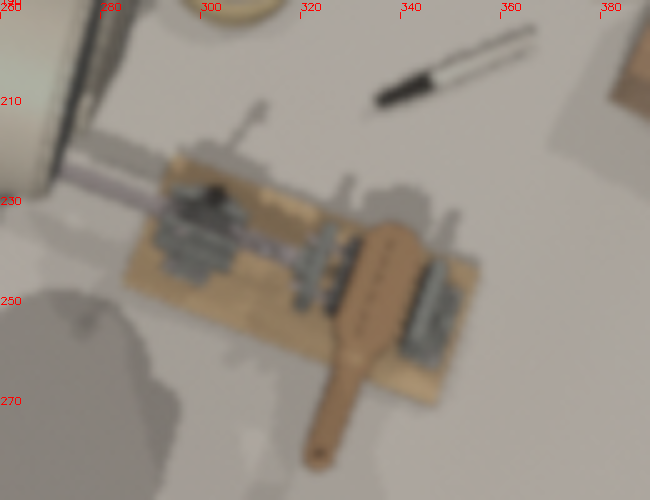

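The brush slid with the pad and is now close to the fixed jaw, still square. From here I use 1–2 mm steps and watch Fy.

```bash
python3 -m jog '[0,0,0,0.01,-0.15,0,0, 0,0,0,0,0,0,0]'; python3 -m jog '[0,0,0,0.01,-0.15,0,0, 0,0,0,0,0,0,0]'; python3 -m jog '[0,0,0,0.01,-0.15,0,0, 0,0,0,0,0,0,0]'
```

```text
clock: 23.25
tool_pos: [0.5342, 0.1279, 0.0309]
ee_rot: [-180.0, -0.0, 5.5]
wrist_force: [-2.9, 0.8, 6.0]
gripper_width: 0.317
clock: 23.45
tool_pos: [0.5344, 0.1264, 0.0309]
ee_rot: [-180.0, -0.0, 5.5]
wrist_force: [-3.8, 1.5, 6.2]
gripper_width: 0.313
clock: 23.65
tool_pos: [0.5345, 0.1249, 0.0309]
ee_rot: [-180.0, -0.0, 5.5]
wrist_force: [-3.1, -0.1, 6.5]
gripper_width: 0.313
```

```bash
python3 -m jog '[0,0,0,0.01,-0.15,0,0, 0,0,0,0,0,0,0]'; python3 -m jog '[0,0,0,0.01,-0.15,0,0, 0,0,0,0,0,0,0]'
python3 - <<'E'
from h import *
s=cap("top","18"); crop(s,260,190,130,100,5,"pics/t18.png")
E
```

```text
clock: 23.85
tool_pos: [0.5347, 0.1235, 0.0309]
ee_rot: [-180.0, -0.0, 5.5]
wrist_force: [-3.6, 1.7, 6.1]
gripper_width: 0.314
clock: 24.05
tool_pos: [0.5348, 0.1223, 0.0309]
ee_rot: [-180.0, -0.0, 5.5]
wrist_force: [-3.7, 3.9, 5.7]
gripper_width: 0.316
```

View pics/t18.png

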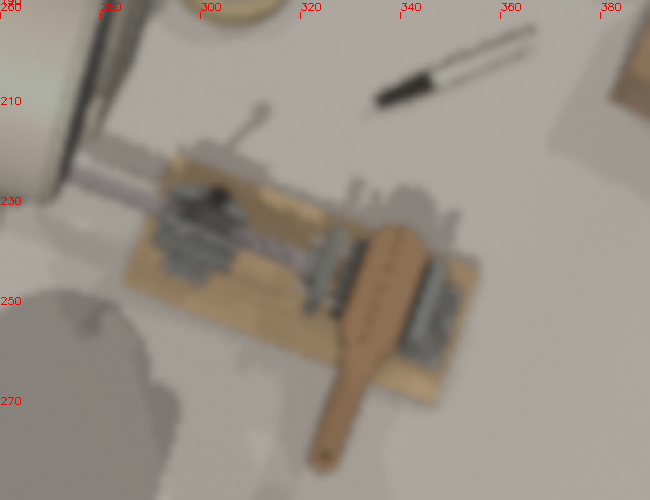

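The force is rising and the brush has reached the fixed jaw. Now the spring stroke, in 1 mm steps.

```bash
for k in 1; do python3 -m jog '[0,0,0,0.01,-0.1,0,0, 0,0,0,0,0,0,0, 0,0,0,0.01,-0.1,0,0, 0,0,0,0,0,0,0]'; python3 -m jog '[0,0,0,0.01,-0.1,0,0, 0,0,0,0,0,0,0, 0,0,0,0.01,-0.1,0,0, 0,0,0,0,0,0,0]'; done
```

```text
clock: 24.5
tool_pos: [0.535, 0.1207, 0.031]
ee_rot: [-179.9, -0.0, 5.5]
wrist_force: [-3.9, 7.3, 6.3]
gripper_width: 0.311
clock: 24.9
tool_pos: [0.5352, 0.1191, 0.031]
ee_rot: [-179.9, -0.0, 5.5]
wrist_force: [-4.6, 9.4, 5.3]
gripper_width: 0.314
```

```bash
python3 -m jog '[0,0,0,0.01,-0.1,0,0, 0,0,0,0,0,0,0]'; python3 -m jog '[0,0,0,0.01,-0.1,0,0, 0,0,0,0,0,0,0]'; python3 -m jog '[0,0,0,0.01,-0.1,0,0, 0,0,0,0,0,0,0]'
```

```text
clock: 25.1
tool_pos: [0.5352, 0.1183, 0.031]
ee_rot: [-179.9, -0.0, 5.5]
wrist_force: [-3.1, 10.8, 5.9]
gripper_width: 0.315
clock: 25.3
tool_pos: [0.5353, 0.1175, 0.031]
ee_rot: [-179.9, -0.1, 5.5]
wrist_force: [-3.1, 12.3, 6.3]
gripper_width: 0.319
clock: 25.5
tool_pos: [0.5354, 0.1171, 0.031]
ee_rot: [-179.8, -0.1, 5.4]
wrist_force: [-5.4, 16.3, 5.3]
gripper_width: 0.317
```

```bash
python3 -m jog '[0,0,0,0.01,-0.1,0,0, 0,0,0,0,0,0,0]'; python3 -m jog '[0,0,0,0,-0.05,0,0, 0,0,0,0,0,0,0]'
```

```text
clock: 25.7
tool_pos: [0.5354, 0.117, 0.031]
ee_rot: [-179.8, -0.1, 5.4]
wrist_force: [-5.7, 23.0, 5.9]
gripper_width: 0.313
clock: 25.9
tool_pos: [0.5354, 0.1169, 0.031]
ee_rot: [-179.8, -0.1, 5.4]
wrist_force: [-7.0, 25.7, 4.6]
gripper_width: 0.315
```

That is a firm stop: 7 N over 0.1 mm. The pad is home, so I open and rise.

```bash
python3 -m jog '[0,0,0,0,0,0,0.8, 0,0,0,0,0,0,0.8, 0,0,0,0,0,0,0.8, 0,0,0,0,0,0,0.8, 0,0,0,0,0,3,0.8, 0,0,0,0,1,4,0.8, 0,0,0,0,2,4,0.8, 0,0,0,0,4,4,0.8, 0,0,0,0,4,2,0.8, 0,0,0,0,4,0,0.8, 0,0,0,0,4,0,0.8, 0,0,0,0,0,0,0.8]'
python3 - <<'E'
from h import *
s=cap("top","20"); crop(s,260,190,130,100,5,"pics/t20.png");s=cap("side","20"); crop(s,230,110,110,100,5,"pics/s20.png")
E
```

```text
clock: 27.1
tool_pos: [0.5356, 0.303, 0.1962]
ee_rot: [-179.9, -0.1, 5.7]
wrist_force: [0.4, 0.2, -0.9]
gripper_width: 0.804
```

View pics/t20.png

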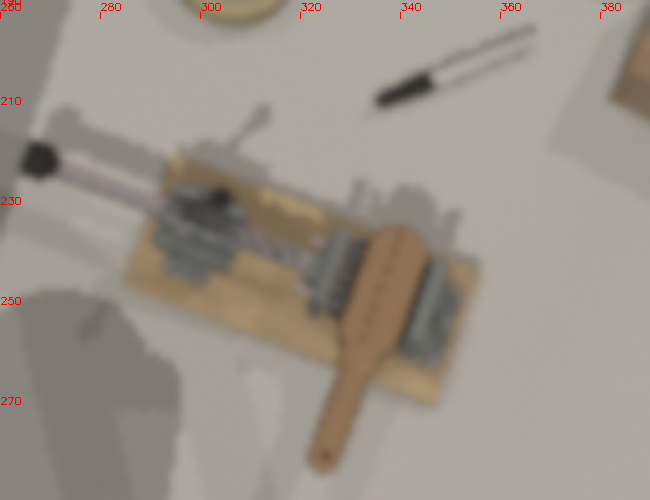

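View pics/s20.png

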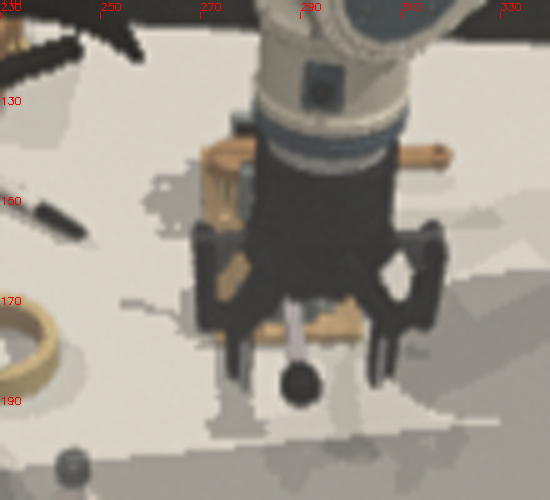

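Run:
```python
from h import *
t=load("pics/top20.npz"); t0=load("pics/top0.npz")
for c,(x0,y0,x1,y1) in ((t,(258,210,276,232)),(t0,(262,212,284,236))):
    g=cv2.cvtColor(c["pixels"],cv2.COLOR_BGR2GRAY)[y0:y1,x0:x1]; ys,xs=np.nonzero(g<75); uv=(xs.mean()+x0,ys.mean()+y0); print(uv,len(xs),plane(c,uv,.04))
hsv=cv2.cvtColor(t["pixels"],cv2.COLOR_BGR2HSV); m=cv2.inRange(hsv,(5,75,60),(15,255,255))
print(plane(t,(338,246),.05))
```

```text
(np.float64(267.57575757575756), np.float64(221.6969696969697)) 33 [0.53352224 0.12013983 0.04      ]
(np.float64(272.4193548387097), np.float64(223.5483870967742)) 31 [0.53551824 0.10114015 0.04      ]
[ 0.56726935 -0.14605793  0.05      ]
```

```bash
python3 -m jog '[0,0,0,-2,-5,2,0.8, 0,0,0,0,-5,2,0.8, 0,0,0,0,-5,2,0.8, 0,0,0,0,-5,0,0.8, 0,0,0,0,-4,0,0.8, 0,0,0,0,0,0,0.8, 0,0,0,0,0,0,0.8]'
python3 - <<'E'
from h import *
cap("wrist","21")
E
```

```text
clock: 27.9
tool_pos: [0.5175, 0.0707, 0.2501]
ee_rot: [-180.0, 0.0, 5.3]
wrist_force: [0.5, -0.1, -0.6]
gripper_width: 0.798
```

View pics/wrist21.png

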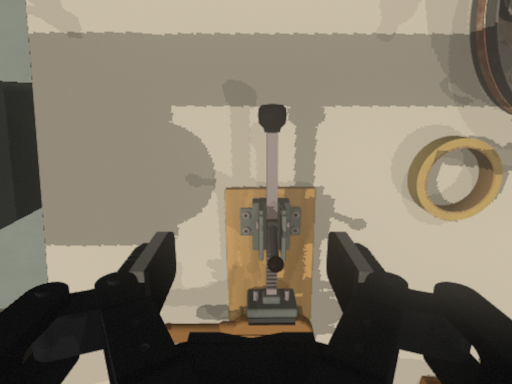

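Run:
```python
from h import *
for n in ("0","5","20"):
    t=load(f"pics/top{n}.npz"); crop(t,285,215,80,60,9,f"pics/tt{n}.png")
```

```text
(no output)
```

View pics/tt0.png

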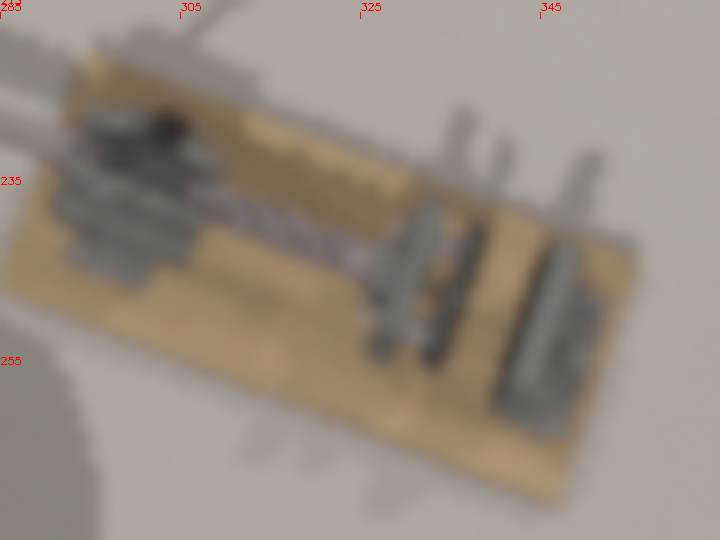

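View pics/tt20.png

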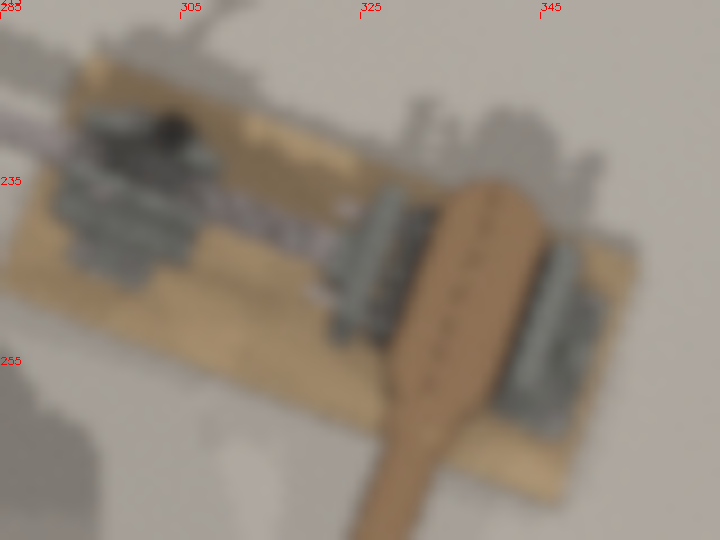

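View pics/tt5.png

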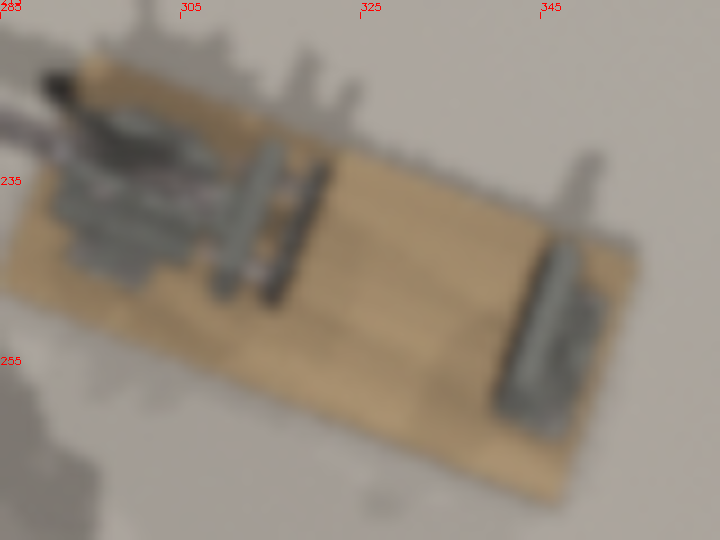

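Run:
```python
from h import *
yaw=np.radians(5.4); y=np.array([-np.sin(yaw),np.cos(yaw)]);O=np.array([.5615,-.162])
f=lambda n,p,z:(plane(load(f"pics/top{n}.npz"),p,z)[:2]-O)@y
P=lambda px,py:(285+px/9,215+py/9)
print("jaw face top edge",f("0",P(538,320),.064),f("20",P(538,320),.064))
print("pad0",f("0",P(458,297),.057),"pad5",f("5",P(302,232),.057))
print("mjaw0",f("0",P(412,280),.062),"mjaw5",f("5",P(258,220),.062),"mjaw20",f("20",P(378,268),.062))
w=lambda n,p:(plane(load(f"pics/wrist{n}.npz"),p,.04)[:2]-O)@y
print("knob w1,2,5,13,14,21",[round(w(n,p),4) for n,p in (("1",(257,15)),("2",(249,56)),("5",(243,167)),("13",(256,66)),("14",(247,177)),("21",(272,119)))])
```

```text
jaw face top edge -0.01160770811827622 -0.01160770811827622
pad0 0.02011938145969132 pad5 0.08600960186154877
mjaw0 0.03929897090491096 mjaw5 0.10377332702884404 mjaw20 0.05329880338151589
knob w1,2,5,13,14,21 [np.float64(0.2663), np.float64(0.2655), np.float64(0.3317), np.float64(0.3323), np.float64(0.3315), np.float64(0.2808)]
```

The wrist view shows the knob at (272,119), the ball at (275,264) on the jaw side (pawl down), and the brush at the bottom under the jaws. I estimate the slip after release at about 2–4 mm, so the pad should still be pressed by about 4–6 mm. One close look at the brush and pad follows.

```bash
python3 -m jog '[0,0,0.131,-0.4,-1.8,0,0.8, 0,0,0.131,-0.4,-1.8,0,0.8, 0,0,0.131,-0.4,-1.8,0,0.8, 0,0,0.131,-0.4,-1.8,0,0.8, 0,0,0.131,-0.4,-1.8,0,0.8, 0,0,0.131,-0.4,-1.8,0,0.8, 0,0,0.131,-0.4,-1.8,0,0.8, 0,0,0.131,-0.4,-1.8,0,0.8, 0,0,0.131,-0.4,-1.8,0,0.8, 0,0,0.131,-0.4,-1.8,0,0.8, 0,0,0.131,-0.4,-1.8,0,0.8, 0,0,0.131,-0.4,-1.8,0,0.8]'&& python3 -m jog '[0,0,0,-2,0,0,1, 0,0,0,-2,0,0,1, 0,0,0,0,0,0,1]'
python3 - <<'E'
from h import *
c=cap("wrist","22"); crop(c,150,90,240,200,3,"pics/w22.png")
E
```

```text
clock: 29.15
tool_pos: [0.4699, -0.1429, 0.25]
ee_rot: [-180.0, -0.0, 96.0]
wrist_force: [0.5, -0.8, -0.5]
gripper_width: 0.8
clock: 29.45
tool_pos: [0.428, -0.1422, 0.2497]
ee_rot: [-179.9, -0.1, 95.6]
wrist_force: [-0.4, 1.1, 0.9]
gripper_width: 1.001
```

View pics/w22.png

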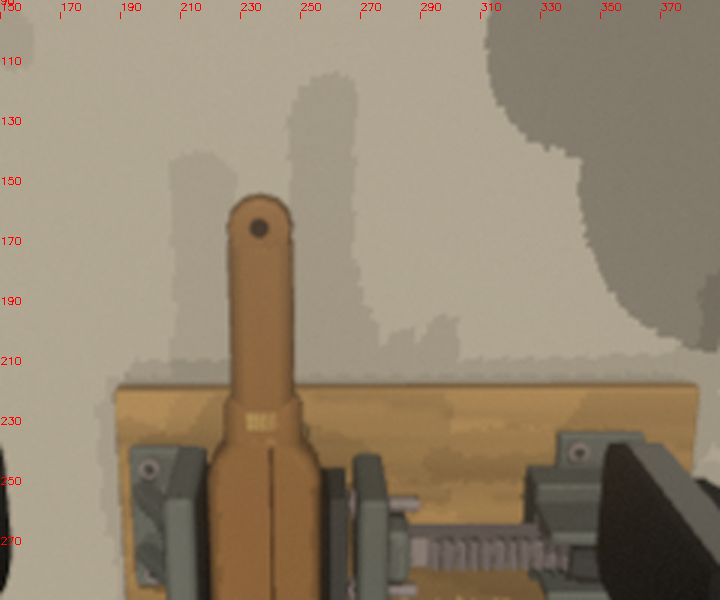

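Run:
```python
from h import *
s=cap("side","22"); crop(s,220,110,110,160,3,"pics/s22.png")
```

```text
(no output)
```

View pics/s22.png

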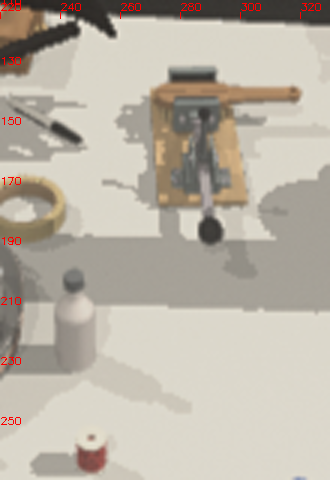

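The close view shows the head clamped tightly between both rubber faces, with the seam at (240,245) and the pad at (260,255). The pad-to-jaw distance has shrunk from about 20 mm to about 15 mm, so the pad is pressed in by about 5 mm. The bystanders are in place: the bottle at side (245,217), the spool at (250,260) and the tape at (229,179). I hand in.

Run:
```python
from rig import robot
print(robot.sign_off())
```

```text
the job is handed in; nothing more can be done
None
```

The brush is squeezed in the clamp with the pawl down. I handed the job in at about 29.5 s of the 72 s allowed; no verdict was given.

**What I did:** I flipped the lever up, which pressed it on its stop with about 20 N for a moment. I drew the bar back about 66 mm and stood the brush on the board. Then I dropped the pawl and pressed the knob in until the pad reached a firm stop at about 26 N. I let go and moved the arm clear.

**Last checks:**
- **Brush:** it looks square to the jaws and tight between both rubber faces. Its head measured about 1 mm off centre across the bar before pressing, and I did not measure that again afterwards.
- **Pawl and pad:** the ball is on the jaw side, so the pawl is down. The pictures put the pad about 5 mm pushed in.
- **Bystanders:** the bottle, tape and spool look unmoved in the side view.

**Where readings disagreed:**
- **Slip after letting go:** it came out between about 0.4 and 4.4 mm depending on the view, so the pad is pushed in by about 3.6 to 7.6 mm. The limit is 3 mm.
- **Brush position from the fixed jaw:** one rough reading from the overhead camera put the head at about 15 mm (19 mm with the clamp position shifted to another estimate), below or near the 18 mm limit. I trusted the geometry instead: with the brush against the fixed jaw, the middle of the head lies at about 22 mm.

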